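# Open the sprung-lid cheese keeper and serve the small cheese

## Task

Take the lid off the tilted cheese keeper by pinching its two orange buttons together and lifting, and lay it flat, grip upwards, in the middle of the dark slate. Then take the small orange cheese out and stand it upright in the middle of the wooden board. Set both down without dropping them, let go, and leave the other things on the counter where they are.

Things in the scene. Friction and masses are not known exactly. Their poses are not given: they have to be found in the camera images.
- tub: Clear open tub of the cheese keeper, fixed on a wooden riser that leans it 25 degrees: its mouth faces up and towards the robot. Origin: centre of its inner floor. x runs up the slope (away from the robot), y level, z square to the floor, out of the mouth. Inside 124 x 124 mm, 62 mm from floor to rim, walls 5 mm. Lips under the rim: see tub_lip_low; a bar on the floor: see tub_bar.
- lid: White square lid, 140 x 140 x 5 mm, about 0.26 kg, on the tub's rim with 1.5 mm of play; four corner feet reach 18 mm down inside the walls. Origin: centre of the plate's underside (18 mm above what it stands on when set down). Axes as the tub's when shut: z square to the plate towards the grip, x from the low to the high button. Comes off straight along z once both buttons are in.
- lid_grip (a point): On the lid's z axis, 26 mm above its origin (21 mm above the plate's top), midway between the buttons' centres. Here is a blue grip block, 40 (x) x 36 (y) x 37 mm high, with an orange button at either end along x: 68 mm across both when out, 52 mm when in. Held by the pinched buttons, the lid can be carried.
- tub_lip_low (a point): Middle of the inner edge of the lip on the low (-x) wall: lips on the low and the high wall stick 5.5 mm inwards, 36 mm wide along y, from 52 to 57 mm above the floor; the lid's hooks catch under them.
- tub_bar (a point): Middle of the top of the wooden bar across the tub's floor: 70 mm along y, 12 mm high, from x = -34 to -28 mm in the tub; the cheese rests against it.
- button_low (a joint): Travel (m) of the orange button at the -x (down-slope) end of the grip: 0 out, 0.008 fully in, along the lid's x. Face 28 x 28 mm, 34 mm from the lid's z axis when out, 26 mm when in, 12 to 40 mm above the lid's origin. Spring 1.5 N at first, 5.5 N fully in. Its hook under the lid catches 1.5 mm below the tub's lip and is clear of it from about 5 mm of travel.
- button_high (a joint): Same for the button on the up-slope (+x) end; it moves the opposite way.
- cheese: Small orange cheese, an upright cylinder 48 mm in diameter and 40 mm high, about 80 g, on the floor of the tub, leaning with it and resting against the wooden bar. Origin: centre of its underside; z along its axis. The bar blocks a finger on its low (-x) side below 12 mm; its two y sides are free.
- slate: Dark slate slab, 220 x 220 mm and 10 mm thick, fixed on the counter. Origin: centre of its underside; its top is 10 mm higher.
- board: Wooden board, 220 x 220 mm and 18 mm thick, fixed on the counter; the cut piece of cheese stands near its +x edge. Origin: centre of its underside; its top is 18 mm higher.
- cut_piece: Bystander: cut piece of yellow cheese, 34 x 60 x 40 mm high, on the board, 86 mm from its centre. Origin: centre of its underside.
- knife: Bystander: cheese knife lying on the counter before the keeper, 240 mm long (along its y), 18 mm high. Origin: where blade meets handle, on the counter.
- white_cheese: Bystander: white cheese, 64 mm in diameter, 35 mm high. Origin: centre of its underside.
- tomme: Bystander: brown-rinded cheese, 100 mm in diameter, 50 mm high. Origin: centre of its underside.
- bowl: Bystander: blue bowl, 90 mm in diameter, 45 mm high. Origin: centre of its underside.
- honey_jar: Bystander: amber jar, 64 mm in diameter, 85 mm high. Origin: centre of its underside.

How it is judged:
On the way, in this order (a step that is already met when the one before it is completed fails the run):
1. both buttons are pinched in (over 4 mm) while the lid is still shut on the tub (value of joint each of button_low, button_high above 0.004 m and z of lid in the frame of tub below 0.066 m), for 0.05 s.
2. the lid is lifted clear of the tub by its pinched buttons (value of joint each of button_low, button_high above 0.004 m and z of lid in the frame of tub above 0.09 m), for 0.1 s.
3. the lid lies flat on the slate, let go (horizontal distance between lid and slate below 0.04 m and z of lid in the frame of slate between 0.024 and 0.032 m and angle between lid's own z axis and vertical below 0.1 rad and contact force between the fingers and lid below 0.1 N), for 0.2 s.
4. the cheese is lifted out of the tub (z of cheese in the frame of tub above 0.07 m and contact force between the fingers and cheese above 0.3 N), for 0.1 s.
At the end, for the whole second after the job is handed in: The lid stands on its feet flat (within 0.1 rad) on the slate, its centre within 40 mm of the slate's; the cheese stands upright (within 0.1 rad) on the board, its centre within 45 mm of the board's; both are let go and at rest (all of step 3 and horizontal distance between cheese and board below 0.045 m and z of cheese in the frame of board between 0.014 and 0.022 m and angle between cheese's own z axis and vertical below 0.1 rad and contact force between the fingers and cheese below 0.1 N and linear speed of each of lid, cheese below 0.02 m/s); the robot touches nothing.
It fails at once if the lid or the cheese is dropped (moves faster than 0.6 m/s untouched by the fingers) ((contact force between the fingers and lid below 0.1 N and linear speed of lid above 0.6 m/s) or (contact force between the fingers and cheese below 0.1 N and linear speed of cheese above 0.6 m/s)).
It fails at once if another thing on the counter is shifted by more than 25 mm or tipped over (distance of any of cut_piece, knife, white_cheese, tomme, bowl, honey_jar from where it was at the start of the episode above 0.025 m or angle between any of cut_piece, knife, white_cheese, tomme, bowl, honey_jar's own z axis and vertical above 0.5 rad).
It also fails if it takes over 54 s, if anything falls off the work surface, if the arm or the gripper's body presses on something with over 40 N, if the wrist force passes 120 N, or if a joint passes its speed limit or range.

## Robot

A 6-joint arm with a two-finger parallel gripper is mounted at the origin on the work surface. World frame = base frame: x ahead of the robot, y to its left, z up, the work surface at z = 0. Lengths are in m, angles in rad, forces in N, time in s.
With the tool pointing down it reaches from about 0.275 to 1 m from the base axis. Payload 8.4 kg.
Tool frame: the origin (TCP) lies midway between the tips of the shut fingers; the grasp point (between the pads) lies 19 mm behind it (grip_point_offset is the z of the grasp point in the tool frame, in m); z points along the fingers, y is the line along which they close (so a half turn about z gives the same grasp; the last joint's range is limited). The gripper opens to 85 mm and grips with 20 to 120 N. Pads are 22 mm wide; open, the fingers measure 114 mm over their backs; the gripper's body (76 mm by 85 mm) begins 54 mm behind the grasp point. The pads swing forward as they close: fully open they stand 13 mm farther back than shut.
Start: joints at [-1.262, 0.353, 1.633, -0, 1.155, -0.002], TCP at [0.191, -0.595, 0.231] pointing down, gripper open.
Joint ranges: [-2.63, 2.63], [-0.92, 2.1], [0.06, 2.66], [-1.3, 4.44], [0, 2.69], [-3.02, 3.02]. Speed limits (rad/s): [2.22, 2.22, 2.79, 3.14, 3.14, 3.14].

## Interface

Orientations are given as a unit quaternion [x, y, z, w].
In Python, from rig import * gives the robot as it stands.
- The arm moves only by the tool arm_command, never from a script. Its argument "rows" is a list of rows, each a list of 3 entries, a list of its own where there are three numbers: the shift along the tool's x, y, z each as a share of 0.02 m, from -1 to 1, then the turn, a rotation vector about the tool's x, y, z each as a share of 0.15 rad, from -1 to 1, then the opening, from 0 (shut) to 1 (fully open). A call has 1 to 5 rows; each row shifts and turns the commanded pose from where the row before left it, along the tool's axes as they then stand; what a row does not reach is not made up. A row lasts 1/10 s, in which the tool goes at most 50 mm and 8.59 degrees, less where a joint would pass 70% of its speed; a pose out of reach is approached as far as the arm can. A call with a number of a shift or a turn outside -1 to 1 is refused whole. A call with a gripper value outside its range is refused whole. The fingers move at their own pace and stop on an object; "squeeze" is the grip in N (left out, the last holds). Time passes only in rows, so rows that do not move let the fingers close. It gives the time, the measured TCP pose, the force, the opening and the grip force at its end, in the units of the state.
- state(): the state, without advancing time (a new reading comes with each control period).
- grab_frame(name): name is "scene" or "top"; returns (picture, depth): 480x640x3 uint8, red, green, blue; 480x640 float32, m along the optical axis (not along the pixel's ray), 0 where there is no reading.
- calibration(name): a dict with "camera_matrix" (3x3 intrinsics, pixels), "distortion" ([k1, k2, p1, p2, k3] as OpenCV has them; the pictures are not rectified), "extrinsics" (4x4, takes a point from camera to world coordinates). Camera axes: x right, y up, looking along -z (the intrinsics and any distortion apply to the point x, -y, -z); pixel columns grow to the right and rows downward; lengths in m; the calibration is good to about 2 mm. A picture is of the moment at which its call begins. calibration takes no time and is no camera call.
- hand_in(): hands the job in; it is judged then, once.
The state is a dict: "clock": time; "qpos": joint angles; "dq": joint speeds; "joint_efforts": joint torques, N m; "position": TCP position; "orientation": TCP orientation; "ft_force": force on the tool from outside, world axes, zero at the start; "ft_torque": the same for the moment, N m; "width": finger opening in m; "gripper_force": force on a finger pad.
Only numpy, scipy, OpenCV 4.12 (cv2) and the standard library are available. Lean on these libraries where they do the work, as an engineer would, in place of code of your own. Each camera call takes 0.05 s, during which the arm holds its last target. There are 200 camera calls.

## Working session

There is one attempt and no reset: what is moved stays moved. The work goes in short steps, Python scripts to look and compute and a tool call to move; the robot and the scene stay as the last step left them, time stands still between calls to the robot, and variables do not carry over. Pictures are saved under pics/ and viewed, at most 10 in all, crops included, and the job is handed in when it is done.

Besides the shell and the picture viewer there is one more tool, called after ">>>" as name([rows], argument=value, ...), one row to a line, values as JSON. arm_command: Moves the arm, as the interface text tells. Its arguments: {"type":"object","properties":{"rows":{"type":"array"},"squeeze":{"type":"number"}},"required":["rows"]}

```bash
mkdir -p pics; ls; python3 - <<'E'
from rig import *
import cv2,numpy as np,pickle
np.set_printoptions(precision=4,suppress=True)
for n in("scene","top"):
    p,d=grab_frame(n); c=calibration(n)
    cv2.imwrite(f"pics/{n}0.png",p[:,:,::-1]); np.savez(f"{n}0.npz",p=p,d=d)
    print(n,np.array(c["camera_matrix"]),c["distortion"],np.array(c["extrinsics"]),(d==0).mean())
print(state())
E
```

```text
pics
scene [[598.3623   0.     312.0532]
 [  0.     598.3623 251.4135]
 [  0.       0.       1.    ]] [-0.1977  0.      0.      0.      0.    ] [[ 0.737  -0.4357  0.5167  1.2278]
 [ 0.6755  0.4491 -0.5848 -0.7443]
 [ 0.0227  0.78    0.6253  0.9071]
 [ 0.      0.      0.      1.    ]] 0.004072265625
top [[476.0406   0.     321.8527]
 [  0.     476.0406 249.0195]
 [  0.       0.       1.    ]] [-0.0967  0.      0.      0.      0.    ] [[ 0.0173  0.9963 -0.0846  0.4722]
 [-0.9998  0.0163 -0.0118  0.0019]
 [-0.0103  0.0848  0.9963  1.1781]
 [ 0.      0.      0.      1.    ]] 0.004020182291666666
{'clock': 0.1, 'qpos': array([-1.2624,  0.3536,  1.634 , -0.    ,  1.1552, -0.0024]), 'dq': array([ 0.001 , -0.0022, -0.0019, -0.0009,  0.0003, -0.0011]), 'joint_efforts': array([ -0.0002, -60.6358, -34.2817,   0.    ,   0.0038,   0.    ]), 'position': array([ 0.191 , -0.5947,  0.2307]), 'orientation': array([ 0.9879,  0.1548, -0.0001, -0.0006]), 'ft_force': array([-0.5778, -0.704 ,  1.2005]), 'ft_torque': array([ 0.0065, -0.0047,  0.0206]), 'gripper_force': 0.0, 'width': 0.0854196716602148}
```

View pics/top0.png

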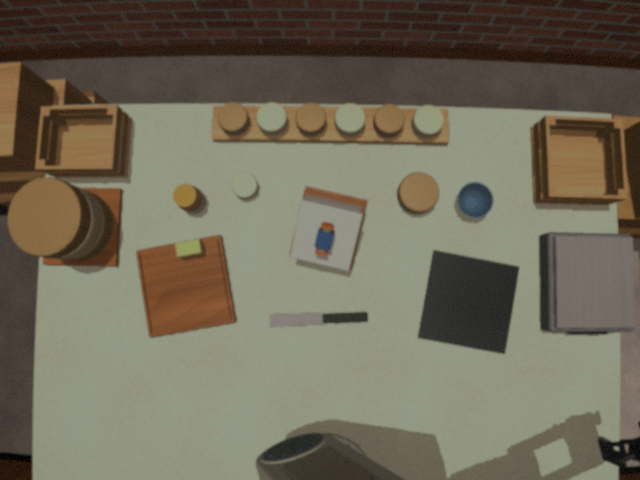

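View pics/scene0.png

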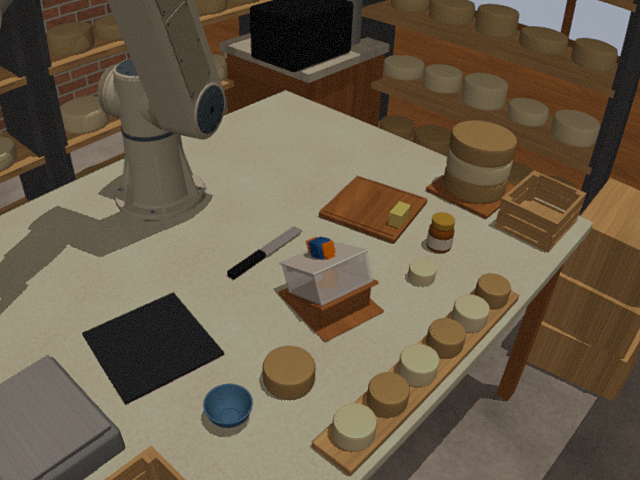

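The top view shows the lid near (328,235), with the grip at (325,238) and the orange buttons at (321,252) and (328,226). The slate is at (468,302), the board at (187,286), and the knife spans (270–367,318). In the scene view, the grip is at (320,247).

```bash
cat > h.py <<'E'
from rig import *
import cv2,numpy as np
from scipy.spatial.transform import Rotation as R
np.set_printoptions(precision=4,suppress=True)
def rays(n):
    c=calibration(n); K=np.array(c["camera_matrix"]); D=np.array(c["distortion"])
    g=np.stack(np.meshgrid(np.arange(640.),np.arange(480.)),-1).reshape(-1,1,2)
    u=cv2.undistortPoints(g,K,D).reshape(480,640,2)
    return np.dstack([u[...,0],-u[...,1],-np.ones((480,640))]),np.array(c["extrinsics"])
def cloud(n,d):
    r,E=rays(n); return (r*d[...,None])@E[:3,:3].T+E[:3,3]
def load(n,i): z=np.load(f"{n}{i}.npz"); return z["p"],z["d"],cloud(n,z["d"])
def blob(m):
    k,l,s,c=cv2.connectedComponentsWithStats(m.astype(np.uint8)); return l==1+np.argmax(s[1:,4])
def rect(xy): # centre, sizes, angle(deg) of min-area rectangle of points in m
    c,s,a=cv2.minAreaRect((xy*1000).astype(np.float32)); return np.array(c)/1000,np.array(s),a
def plane(P,it=5):
    P=P.copy()
    for _ in range(it):
        c=P.mean(0); n=np.linalg.svd(P-c,full_matrices=False)[2][2]; n*=np.sign(n[2]); e=(P-c)@n
        P=P[abs(e)<max(.002,1.5*e.std())]
    return c,n,e.std()
E
python3 - <<'E'
from h import *
p,d,P=load("top",0)
h=cv2.cvtColor(p,cv2.COLOR_RGB2HSV); v,s,hu=h[...,2],h[...,1],h[...,0]
def box(x0,y0,x1,y1):
    m=np.zeros((480,640),bool); m[y0:y1,x0:x1]=1; return m
def hom(m,z): # pixel mask rays onto plane z
    r,E=rays("top"); w=r[m]@E[:3,:3].T; o=E[:3,3]; return o+w*((z-o[2])/w[:,2])[:,None]
sl=blob(box(400,240,535,365)&(v<60)); print("slate z",np.median(P[sl][:,2]),rect(hom(sl,.010)[:,:2]))
bd=blob(box(125,225,245,345)&(s>110)&(hu<18)); print("board z",np.median(P[bd][:,2]),rect(hom(bd,.018)[:,:2]))
B=box(285,180,375,280)
print("hsv lid",h[215,320],h[240,345],"blue",h[238,325],"or",h[252,321],"riser",h[195,335],"table",h[290,320])
for n in("top","scene"):
    p,d,P=load(n,0); h=cv2.cvtColor(p,cv2.COLOR_RGB2HSV)
    Bx=box(285,180,375,280) if n=="top" else box(270,225,385,320)
    bl=Bx&(h[...,0]>95)&(h[...,0]<130)&(h[...,1]>120); og=Bx&(h[...,0]<15)&(h[...,1]>190)&(h[...,2]>90)&(P[...,2]>.16)
    print(n,"blue",bl.sum(),P[bl].mean(0),P[bl].max(0),"or",og.sum(),P[og].mean(0))
    k,l,st,ce=cv2.connectedComponentsWithStats(og.astype(np.uint8))
    for i in range(1,k):
        if st[i,4]>8: print(st[i],ce[i],P[l==i].mean(0),P[l==i].min(0),P[l==i].max(0))
    if n=="top":
        m=Bx&(h[...,1]<60)&(P[...,2]>.10)&(P[...,2]<.25)
        m=blob(m); c,nn,e=plane(P[m]); print("lid plane",m.sum(),c,nn,e,"tilt",np.degrees(np.arccos(nn[2])),"az",np.degrees(np.arctan2(nn[1],nn[0])))
        y=np.cross(nn,[1,0,0]);y/=np.linalg.norm(y);x=np.cross(y,nn)
        r,E=rays(n); w=r[m]@E[:3,:3].T;o=E[:3,3]; q=o+w*(((c-o)@nn)/(w@nn))[:,None]
        rc=rect(np.c_[(q-c)@x,(q-c)@y]); print(rc, c+x*rc[0][0]+y*rc[0][1])
E
```

```text
slate z 0.009039218888136191 (array([ 0.4478, -0.3478]), array([214.2435, 212.4448]), 79.82573699951172)
board z 0.017398959146879278 (array([0.4746, 0.3507]), array([215.9388, 216.8449]), 11.5128173828125)
hsv lid [ 28  21 147] [ 27  19 149] blue [107 121  99] or [ 11 134 129] riser [ 13 153 130] table [ 37  38 153]
top blue 119 [0.5799 0.0103 0.1444] [0.5948 0.025  0.1525] or 0 [nan nan nan]
lid plane 2405 [0.6166 0.0042 0.1211] [-0.405   0.0883  0.9101] 0.0010822611101853593 tilt 24.486393058800736 az 167.69719607637975
(array([-0.005 ,  0.0004]), array([139.7076, 114.4625]), 76.74748992919922) [0.612  0.0043 0.119 ]
scene blue 245 [ 0.5978 -0.0162  0.1481] [1.2278 0.0233 0.9071] or 1 [ 1.2278 -0.7443  0.9071]<stdin>:16: RuntimeWarning: Mean of empty slice.
  ret = um.true_divide(
```

```bash
python3 - <<'E'
from h import *
p,d,P=load("top",0); h=cv2.cvtColor(p,cv2.COLOR_RGB2HSV)
B=np.zeros((480,640),bool); B[180:280,285:375]=1
m=blob(B&(h[...,1]<60)&(P[...,2]>.065)&(P[...,2]<.25))
c,nn,e=plane(P[m]); y=np.cross(nn,[1,0,0]);y/=np.linalg.norm(y);x=np.cross(y,nn)
def onpl(n,m,c,nn):
    r,E=rays(n); w=r[m]@E[:3,:3].T;o=E[:3,3]; return o+w*(((c-o)@nn)/(w@nn))[:,None]
q=onpl("top",m,c,nn); rc=rect(np.c_[(q-c)@x,(q-c)@y]); C=c+x*rc[0][0]+y*rc[0][1]
print("lid top",C,nn,e,rc,np.degrees(np.arccos(nn[2])),np.degrees(np.arctan2(-nn[1],-nn[0])),"n pix",m.sum())
# lid axes from rect (x up slope)
a=np.radians(rc[2]); dirs=[np.cos(a)*x+np.sin(a)*y,-np.sin(a)*x+np.cos(a)*y]
dirs+= [-v for v in dirs]; X=max(dirs,key=lambda v:v[2]); Y=np.cross(nn,X); print("X",X,"yaw",np.degrees(np.arctan2(X[1],X[0])),"Y",Y)
for n in("top","scene"):
    p,d,P=load(n,0); h=cv2.cvtColor(p,cv2.COLOR_RGB2HSV)
    L=np.dstack([(P-C)@X,(P-C)@Y,(P-C)@nn])
    near=(abs(L[...,0])<.055)&(abs(L[...,1])<.04)&(L[...,2]>.004)&(L[...,2]<.05)
    bl=near&(h[...,0]>95)&(h[...,0]<130)&(h[...,1]>90); og=near&(h[...,0]<20)&(h[...,1]>80)
    for nm,M in(("blue",bl),("or-",og&(L[...,0]<0)),("or+",og&(L[...,0]>0))):
        if M.sum()>3: print(n,nm,M.sum(),"med",np.median(L[M],0),"p3",np.percentile(L[M],3,0),"p97",np.percentile(L[M],97,0))
# block top ray-cast at 37 mm above plate underside => find centre from top camera
    t=bl&(L[...,2]>.028 )
    if t.sum()>5:
        q=onpl(n,t,C+.032*nn,nn); print(n,"top face rect",rect(np.c_[(q-C)@X,(q-C)@Y]),np.median(L[t],0))
E
```

```text
lid top [0.5985 0.0069 0.1125] [-0.411   0.089   0.9073] 0.0011020011350865054 (array([ 0.0041, -0.0016]), array([140.7479, 153.8293]), 76.49969482421875) 24.870874958268164 -12.220033902420688 n pix 3535
X [ 0.8864 -0.1933  0.4206] yaw -12.301984450244156 Y [0.2128 0.9771 0.0005]
top blue 216 med [-0.0035 -0.0004  0.0369] p3 [-0.021  -0.0142  0.0297] p97 [0.0122 0.0135 0.0396]
top or- 60 med [-0.0364 -0.0011  0.0318] p3 [-0.0408 -0.013   0.0153] p97 [-0.0338  0.0127  0.0384]
top or+ 76 med [0.0258 0.     0.0294] p3 [ 0.0211 -0.0126  0.006 ] p97 [0.027  0.0118 0.0369]
top top face rect (array([-0.0052, -0.0003]), array([37.8638, 29.7198]), 1.4667670726776123) [-0.0035 -0.0006  0.0369]
scene blue 245 med [ 0.0033 -0.0168  0.0283] p3 [-0.0186 -0.0202  0.0055] p97 [0.0166 0.0096 0.037 ]
scene or- 36 med [-0.035  -0.0126  0.0292] p3 [-0.0402 -0.016   0.0091] p97 [-0.0292  0.0082  0.0344]
scene or+ 178 med [ 0.0279 -0.0029  0.0205] p3 [ 0.0192 -0.015   0.005 ] p97 [0.032  0.0112 0.0346]
scene top face rect (array([-0.0042, -0.0035]), array([54.0276, 43.0385]), 0.3873737156391144) [ 0.003  -0.009   0.0352]
```

```bash
python3 - <<'E'
from h import *
C=np.array([.5985,.0069,.1125]);n=np.array([-.411,.089,.9073]);X=np.array([.8864,-.1933,.4206]);X/=np.linalg.norm(X);n-=n@X*X;n/=np.linalg.norm(n);Y=np.cross(n,X)
A=np.array([X,Y,n])
for nm in("top","scene"):
    p,d,P=load(nm,0); h=cv2.cvtColor(p,cv2.COLOR_RGB2HSV); L=(P-C)@A.T
    m=(abs(L[...,2])<.004)&(abs(L[...,0])<.1)&(abs(L[...,1])<.1)&(h[...,1]<70)
    for a in(0,1):
        o=1-a; ext=[(np.percentile(v,0.5),np.percentile(v,99.5)) for t in np.arange(-.055,.056,.01) if (k:=m&(abs(L[...,o]-t)<.005)).sum()>20 for v in [L[k][:,a]]]
        print(nm,"XY"[a],np.median(ext,0)*1000); print(np.round(np.array(ext).T*1000))
    b=(abs(L[...,0])<.055)&(abs(L[...,1])<.04)&(h[...,0]>95)&(h[...,0]<130)&(h[...,1]>90)&(L[...,2]>.033)&(L[...,2]<.045)
    print("blue top",np.percentile(L[b],[1,50,99],axis=0)*1000)
E
```

```text
top X [-76.1435  61.9655]
[[-76. -76. -75. -76. -77. -77. -77. -76. -76. -77. -76. -76.]
 [ 62.  61.  62.  62.  62.  62.  62.  62.  62.  62.  62.  62.]]
top Y [-68.649  69.356]
[[-69. -69. -69. -69. -69. -69. -69. -68. -69. -69. -69. -69.]
 [ 69.  70.  69.  69.  70.  69.  70.  69.  69.  69.  70.  70.]]
blue top [[-21.5383 -14.9065  33.2405]
 [ -4.245   -0.4465  36.9272]
 [ 12.4388  13.9382  40.4401]]
scene X [-65.3945  66.9677]
[[-72. -70. -75. -71. -74. -70. -60.  14.   8. -13. -23. -47.]
 [ 67.  66.  67.  68.  66.  68.  68.  67.  65.  66.  67.  65.]]
scene Y [-71.734   66.4896]
[[-72. -72. -72. -72. -73. -72. -72. -70. -71. -71. -72. -71.]
 [ 66.  67.  69.  64.  66.  65.  68.  67.  67.  66.  66.  67.]]
blue top [[-19.5804 -19.8124  33.236 ]
 [  1.0976  -5.4852  35.5912]
 [ 16.5229  12.2939  37.5469]]
```

```bash
cat >> h.py <<'E'
def frame(x,z): # tool rotation with z axis and approx y axis given as columns
    z=z/np.linalg.norm(z); y=x-x@z*z; y/=np.linalg.norm(y); return np.c_[np.cross(y,z),y,z]
def go(p,Rt): # needed shift in tool axes (m) first, then rotation vector in tool axes
    s=state(); R0=R.from_quat(s["orientation"]); sh=R0.inv().apply(np.array(p)-s["position"])
    w=(R0.inv()*R.from_matrix(Rt)).as_rotvec()
    print("clock",s["clock"],"pos",s["position"],"shift mm",sh*1000,"turn rad",w,"width",s["width"],"rows",max(abs(sh))/.02,max(abs(w))/.15); return sh,w
C0=np.array([.5985,.0069,.1125]);n=np.array([-.411,.089,.9073]);X=np.array([.8864,-.1933,.4206]);X/=np.linalg.norm(X);n-=n@X*X;n/=np.linalg.norm(n);Y=np.cross(n,X)
LT=C0-.0045*X-.001*Y # lid plate top centre
RL=frame(X,-n)
E
python3 -c "
from h import *
print(LT,LT+.09*n); s,w=go(LT+.09*n,RL); print(s/.02/28,w/.15/9)"
```

```text
[0.5943 0.0068 0.1106] [0.5573 0.0148 0.1923]
clock 0.1 pos [ 0.191  -0.5947  0.2307] shift mm [ 535.1461 -468.2102   38.9543] turn rad [-0.3944  0.2267 -1.0285] width 0.0854196716602148 rows 26.75730488647058 6.856634906578238
[ 0.9556 -0.8361  0.0696] [-0.2921  0.1679 -0.7618]
```

>>> arm_command([
  [[0.95, -0.83, 0.07], [0, 0, 0], 1],
  [[0.95, -0.83, 0.07], [0, 0, 0], 1],
  [[0.95, -0.83, 0.07], [0, 0, 0], 1],
  [[0.95, -0.83, 0.07], [0, 0, 0], 1],
  [[0.95, -0.83, 0.07], [0, 0, 0], 1],
])

```text
clock: 0.6
position: [0.2565, -0.4858, 0.2239]
orientation: [0.988, 0.155, -0.0, -0.0]
ft_force: [0.3, -0.9, 0.3]
width: 0.0852
gripper_force: 0.0
```

>>> arm_command([
  [[0.95, -0.83, 0.07], [0, 0, 0], 1],
  [[0.95, -0.83, 0.07], [0, 0, 0], 1],
  [[0.95, -0.83, 0.07], [0, 0, 0], 1],
  [[0.95, -0.83, 0.07], [0, 0, 0], 1],
  [[0.95, -0.83, 0.07], [0, 0, 0], 1],
])

```text
clock: 1.1
position: [0.3215, -0.3778, 0.217]
orientation: [0.988, 0.155, -0.0, -0.0]
ft_force: [0.3, -0.6, 0.5]
width: 0.0858
gripper_force: 0.0
```

>>> arm_command([
  [[0.95, -0.83, 0.07], [0, 0, 0], 1],
  [[0.95, -0.83, 0.07], [0, 0, 0], 1],
  [[0.95, -0.83, 0.07], [0, 0, 0], 1],
  [[0.95, -0.83, 0.07], [0, 0, 0], 1],
  [[0.95, -0.83, 0.07], [0, 0, 0], 1],
])

```text
clock: 1.6
position: [0.3866, -0.2698, 0.21]
orientation: [0.988, 0.155, -0.0, -0.0]
ft_force: [0.4, -0.9, 0.2]
width: 0.0849
gripper_force: 0.0
```

>>> arm_command([
  [[0.95, -0.83, 0.07], [0, 0, 0], 1],
  [[0.95, -0.83, 0.07], [0, 0, 0], 1],
  [[0.95, -0.83, 0.07], [0, 0, 0], 1],
  [[0.95, -0.83, 0.07], [0, 0, 0], 1],
  [[0.95, -0.83, 0.07], [0, 0, 0], 1],
])

```text
clock: 2.1
position: [0.4516, -0.1617, 0.2031]
orientation: [0.988, 0.155, -0.0, -0.0]
ft_force: [0.4, 0.6, 1.0]
width: 0.0854
gripper_force: 0.0
```

>>> arm_command([
  [[0.95, -0.83, 0.07], [0, 0, 0], 1],
  [[0.95, -0.83, 0.07], [0, 0, 0], 1],
  [[0.95, -0.83, 0.07], [0, 0, 0], 1],
  [[0, 0, 0], [-0.29, 0.17, -0.76], 1],
  [[0, 0, 0], [-0.29, 0.17, -0.76], 1],
])

```text
clock: 2.6
position: [0.4908, -0.0972, 0.1987]
orientation: [0.962, 0.269, 0.032, 0.039]
ft_force: [-0.5, -0.1, -0.7]
width: 0.0852
gripper_force: 0.0
```

>>> arm_command([
  [[0, 0, 0], [-0.29, 0.17, -0.76], 1],
  [[0, 0, 0], [-0.29, 0.17, -0.76], 1],
  [[0, 0, 0], [-0.29, 0.17, -0.76], 1],
  [[0, 0, 0], [-0.29, 0.17, -0.76], 1],
  [[0, 0, 0], [-0.29, 0.17, -0.76], 1],
])

```text
clock: 3.1
position: [0.4902, -0.0977, 0.199]
orientation: [0.834, 0.524, 0.109, 0.133]
ft_force: [-0.2, 0.4, 0.3]
width: 0.0851
gripper_force: 0.0
```

```bash
python3 -c "
from h import *
s,w=go(LT+.07*n,RL); print(s/.02,w/.15)"
```

```text
clock 3.1 pos [ 0.4902 -0.0977  0.199 ] shift mm [131.112    9.3966  35.5716] turn rad [-0.0862  0.0481 -0.2257] width 0.08509272950018425 rows 6.5556009915062825 1.5045673189729918
[6.5556 0.4698 1.7786] [-0.5746  0.3203 -1.5046]
```

>>> arm_command([
  [[0.94, 0.07, 0.25], [0, 0, 0], 1],
  [[0.94, 0.07, 0.25], [0, 0, 0], 1],
  [[0.94, 0.07, 0.25], [0, 0, 0], 1],
  [[0.94, 0.07, 0.25], [0, 0, 0], 1],
  [[0.94, 0.07, 0.25], [0, 0, 0], 1],
])

```text
clock: 3.6
position: [0.545, -0.0182, 0.1815]
orientation: [0.836, 0.522, 0.108, 0.132]
ft_force: [0.1, -0.3, 0.2]
width: 0.0853
gripper_force: 0.0
```

>>> arm_command([
  [[0.94, 0.07, 0.25], [0, 0, 0], 1],
  [[0.94, 0.07, 0.25], [0, 0, 0], 1],
  [[0, 0, 0], [-0.29, 0.16, -0.75], 1],
  [[0, 0, 0], [-0.29, 0.16, -0.75], 1],
  [[0, 0, 0], [0, 0, 0], 1],
])

```text
clock: 4.1
position: [0.5649, 0.0127, 0.1738]
orientation: [0.762, 0.611, 0.134, 0.167]
ft_force: [-0.4, 0.8, -0.7]
width: 0.0856
gripper_force: 0.0
```

```bash
python3 -c "
from h import *
s,w=go(LT+.07*n,RL)
for n in ('scene',):
    p,d=grab_frame(n); cv2.imwrite('pics/s1.png',cv2.resize(p[150:340,220:440,::-1],None,fx=3,fy=3,interpolation=2))
"
```

```text
clock 4.1 pos [0.5649 0.0127 0.1738] shift mm [ 0.4608  0.6132 -0.0077] turn rad [-0.0026  0.0015 -0.0036] width 0.08560410162914521 rows 0.030662046432245967 0.02378293224796981
```

View pics/s1.png

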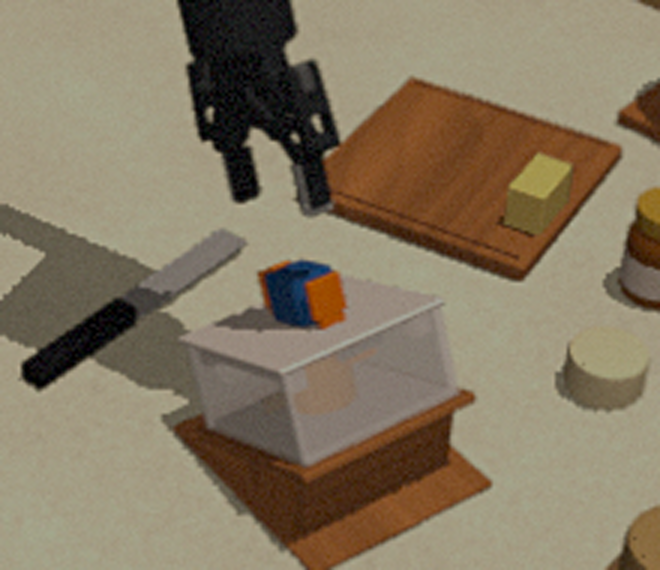

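The crop shows the open fingers straddling the grip (300,290 in the crop) along its button axis, above the lid. I'm going down along the tool axis.

>>> arm_command([
  [[0, 0, 0.67], [0, 0, 0], 1],
  [[0, 0, 0.67], [0, 0, 0], 1],
  [[0, 0, 0.67], [0, 0, 0], 1],
  [[0, 0, 0.67], [0, 0, 0], 1],
  [[0, 0, 0.67], [0, 0, 0], 1],
])

```text
clock: 4.65
position: [0.5945, 0.0066, 0.1126]
orientation: [0.763, 0.61, 0.135, 0.167]
ft_force: [0.9, 0.0, 0.3]
width: 0.0856
gripper_force: 0.0
```

```bash
python3 -c "
from h import *
s,w=go(LT+.003*n,RL); print(state()['ft_force'])
for n in ('scene',):
    p,d=grab_frame(n); cv2.imwrite('pics/s2.png',cv2.resize(p[190:310,270:390,::-1],None,fx=5,fy=5,interpolation=2))
"
```

```text
clock 4.65 pos [0.5945 0.0066 0.1126] shift mm [ 0.1536 -1.0445 -1.2877] turn rad [-0.0017  0.0013 -0.0061] width 0.0855847068196576 rows 0.0643854449828101 0.04085991891259094
[0.8566 0.0311 0.2881]
```

View pics/s2.png

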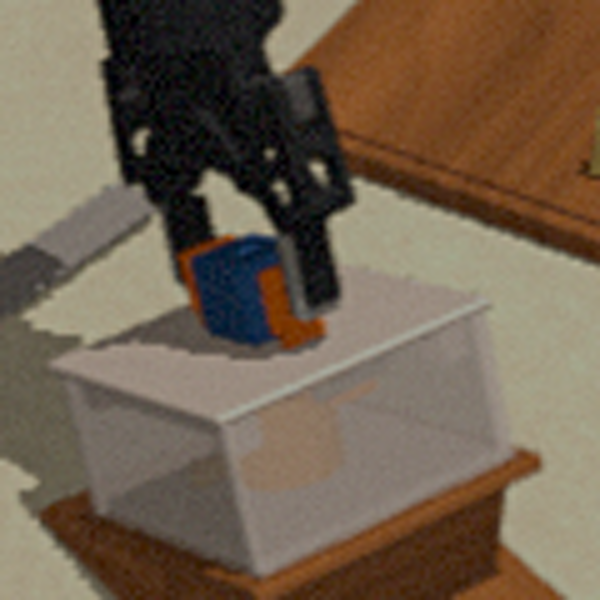

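The crop shows the pads on either side of the grip, beside both orange buttons (190,260) and (295,310), clear of the lid plate. I'm closing now.

>>> arm_command([
  [[0, 0, 0], [0, 0, 0], 0.3],
  [[0, 0, 0], [0, 0, 0], 0.3],
  [[0, 0, 0], [0, 0, 0], 0.3],
  [[0, 0, 0], [0, 0, 0], 0.3],
  [[0, 0, 0], [0, 0, 0], 0.3],
], squeeze=40)

```text
clock: 5.2
position: [0.593, 0.0067, 0.1148]
orientation: [0.762, 0.61, 0.135, 0.167]
ft_force: [-8.2, 0.7, 7.1]
width: 0.0498
gripper_force: 39.6
```

>>> arm_command([
  [[0, 0, 0], [0, 0, 0], 0.3],
  [[0, 0, 0], [0, 0, 0], 0.3],
  [[0, 0, 0], [0, 0, 0], 0.3],
])

```text
clock: 5.5
position: [0.593, 0.0067, 0.1148]
orientation: [0.762, 0.61, 0.135, 0.167]
ft_force: [-8.6, 1.4, 7.1]
width: 0.0496
gripper_force: 39.6
```

>>> arm_command([
  [[0, 0, -0.2], [0, 0, 0], 0.3],
  [[0, 0, -0.4], [0, 0, 0], 0.3],
  [[0, 0, -0.4], [0, 0, 0], 0.3],
  [[0, 0, -0.4], [0, 0, 0], 0.3],
  [[0, 0, -0.4], [0, 0, 0], 0.3],
])

```text
clock: 6.0
position: [0.5792, 0.0101, 0.1478]
orientation: [0.762, 0.61, 0.135, 0.167]
ft_force: [0.7, 0.1, -2.0]
width: 0.0497
gripper_force: 42.7
```

>>> arm_command([
  [[0, 0, -0.6], [0, 0, 0], 0.3],
  [[0, 0, -0.6], [0, 0, 0], 0.3],
  [[0, 0, -0.6], [0, 0, 0], 0.3],
  [[0, 0, -0.6], [0, 0, 0], 0.3],
  [[0, 0, -0.6], [0, 0, 0], 0.3],
])

```text
clock: 6.5
position: [0.5543, 0.0155, 0.2024]
orientation: [0.762, 0.61, 0.135, 0.167]
ft_force: [0.3, -0.3, -2.2]
width: 0.0497
gripper_force: 42.7
```

```bash
python3 -c "
from h import *
s,w=go(LT+.1*n,RL); print(state()['ft_force'],state()['qpos'])
for n in ('scene','top'):
    p,d=grab_frame(n);np.savez(f'{n}3.npz',p=p,d=d)
    if n=='scene':cv2.imwrite('pics/s3.png',cv2.resize(p[130:330,230:430,::-1],None,fx=3,fy=3,interpolation=2))
"
```

```text
clock 6.5 pos [0.5543 0.0155 0.2024] shift mm [-0.0674 -1.5155  0.5174] turn rad [-0.0003  0.0009 -0.0057] width 0.049729005597228856 rows 0.0757744001519748 0.0383320962861151
[ 0.3106 -0.3053 -2.1634] [ 0.1078  0.1025  2.1183 -0.2706  0.5228  0.5361]
```

View pics/s3.png

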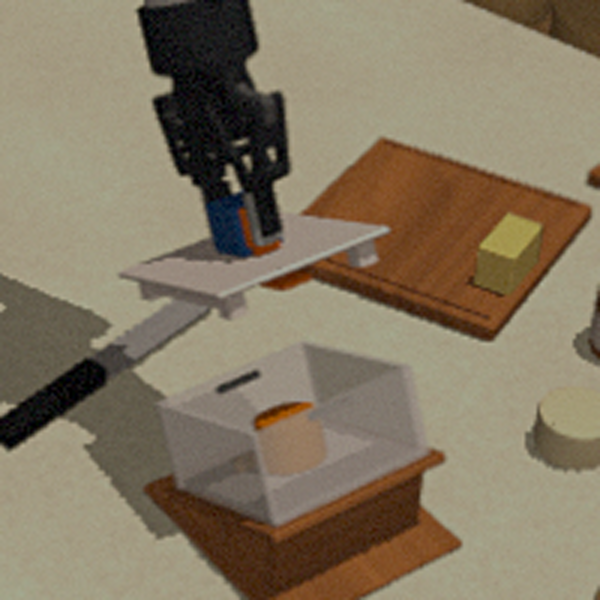

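The crop shows the lid hanging from the grip, clear of the tub, with all feet out. The cheese is in the tub at crop (288,435). Next I'll measure how the lid sits in the hand, and the cheese.

```bash
python3 - <<'E'
from h import *
s=state(); Rt=R.from_quat(s["orientation"]).as_matrix(); t=s["position"]
for nm in("top","scene"):
    p,d,P=load(nm,3); h=cv2.cvtColor(p,cv2.COLOR_RGB2HSV)
    L=(P-t)@Rt  # tool coords
    m=(abs(L[...,0])<.09)&(abs(L[...,1])<.09)&(abs(L[...,2])<.02)&(h[...,1]<70)&(h[...,2]>90)
    c,nn,e=plane(L[m]); print(nm,"lid in tool",m.sum(),c,nn,e,np.percentile(L[m],[1,99],axis=0))
    # cheese top: orange in the tub frame
    T=LT-.067*n; Q=(P-T)@np.c_[X,Y,n]
    o=(abs(Q[...,0])<.062)&(abs(Q[...,1])<.06)&(Q[...,2]>.015)&(Q[...,2]<.06)&(h[...,0]<22)&(h[...,1]>110)
    if o.sum()>5: print("cheese in tub",o.sum(),np.median(Q[o],0),np.percentile(Q[o],[3,97],axis=0))
E
```

```text
top lid in tool 3018 [-0.0003  0.0134  0.0038] [ 0.0007 -0.0002  1.    ] 0.0010531555758377796 [[-0.0673 -0.0672 -0.0002]
 [ 0.0704  0.0676  0.0078]]
scene lid in tool 1070 [-0.0107  0.0193  0.0061] [ 0.0045 -0.0033  1.    ] 0.0007016148875183706 [[-0.0705 -0.0662 -0.0072]
 [ 0.0655  0.0714  0.0193]]
cheese in tub 86 [-0.0053 -0.0036  0.039 ] [[-0.0188 -0.0229  0.0368]
 [ 0.008   0.0171  0.0405]]
```

```bash
cat >> h.py <<'E'
a=np.radians(-11.); RS=frame(np.array([np.cos(a),np.sin(a),0]),np.array([0,0,-1.]))
def turnfirst(p,Rt):
    s=state(); R0=R.from_quat(s["orientation"]); w=(R0.inv()*R.from_matrix(Rt)).as_rotvec(); sh=Rt.T@(np.array(p)-s["position"])
    print("pos",s["position"],"turn units",w/.15,"then shift mm",sh*1000); return w,sh
E
python3 -c "
from h import *
turnfirst([.4478,-.3478,.15],RS)"
```

```text
pos [0.5551 0.0156 0.2033] turn units [ 2.9067  0.0211 -0.1872] then shift mm [-377.2408  -35.9594   53.321 ]
```

>>> arm_command([
  [[0, 0, 0], [0.73, 0, -0.05], 0.3],
  [[0, 0, 0], [0.73, 0, -0.05], 0.3],
  [[0, 0, 0], [0.73, 0, -0.05], 0.3],
  [[0, 0, 0], [0.73, 0, -0.05], 0.3],
  [[-0.4, 0, 0], [0, 0, 0], 0.3],
])

```text
clock: 7.1
position: [0.5558, 0.0074, 0.2011]
orientation: [0.771, 0.636, -0.003, -0.001]
ft_force: [0.1, -1.0, -2.2]
width: 0.0494
gripper_force: 42.9
```

>>> arm_command([
  [[-0.9, -0.09, 0], [0, 0, 0], 0.3],
  [[-0.9, -0.09, 0], [0, 0, 0], 0.3],
  [[-0.9, -0.09, 0], [0, 0, 0], 0.3],
  [[-0.9, -0.09, 0], [0, 0, 0], 0.3],
  [[-0.9, -0.09, 0], [0, 0, 0], 0.3],
])

```text
clock: 7.6
position: [0.5263, -0.0802, 0.2013]
orientation: [0.771, 0.636, -0.003, 0.001]
ft_force: [0.6, -0.3, -2.3]
width: 0.0494
gripper_force: 42.9
```

>>> arm_command([
  [[-0.9, -0.09, 0.1], [0, 0, 0], 0.3],
  [[-0.9, -0.09, 0.1], [0, 0, 0], 0.3],
  [[-0.9, -0.09, 0.1], [0, 0, 0], 0.3],
  [[-0.9, -0.09, 0.1], [0, 0, 0], 0.3],
  [[-0.9, -0.09, 0.1], [0, 0, 0], 0.3],
])

```text
clock: 8.1
position: [0.5002, -0.1667, 0.1917]
orientation: [0.771, 0.636, -0.003, 0.001]
ft_force: [0.9, 0.0, -2.1]
width: 0.0496
gripper_force: 42.9
```

>>> arm_command([
  [[-0.9, -0.09, 0.2], [0, 0, 0], 0.3],
  [[-0.9, -0.09, 0.2], [0, 0, 0], 0.3],
  [[-0.9, -0.09, 0.2], [0, 0, 0], 0.3],
  [[-0.9, -0.09, 0.2], [0, 0, 0], 0.3],
  [[-0.9, -0.09, 0.2], [0, 0, 0], 0.3],
])

```text
clock: 8.6
position: [0.4742, -0.2533, 0.1721]
orientation: [0.771, 0.636, -0.003, 0.001]
ft_force: [-0.1, 0.4, -2.4]
width: 0.0495
gripper_force: 42.9
```

```bash
python3 -c "
from h import *
turnfirst([.4478,-.3478,.10],RS); go([.4478,-.3478,.10],RS)"
```

```text
pos [ 0.4742 -0.2533  0.1721] turn units [-0.0187  0.0397  0.0054] then shift mm [-97.8263  -7.8468  72.0866]
clock 8.6 pos [ 0.4742 -0.2533  0.1721] shift mm [-97.3893  -7.7231  72.6891] turn rad [-0.0028  0.0059  0.0008] width 0.04954668438275573 rows 4.86946405581548 0.039665214883985646
```

>>> arm_command([
  [[-0.97, -0.08, 0.72], [0, 0.04, 0], 0.3],
  [[-0.97, -0.08, 0.72], [0, 0, 0], 0.3],
  [[-0.97, -0.08, 0.72], [0, 0, 0], 0.3],
  [[-0.97, -0.08, 0.72], [0, 0, 0], 0.3],
  [[-0.97, -0.08, 0.72], [0, 0, 0], 0.3],
])

```text
clock: 9.1
position: [0.4476, -0.3469, 0.0999]
orientation: [0.771, 0.636, -0.001, -0.001]
ft_force: [0.4, 0.1, -2.6]
width: 0.0494
gripper_force: 42.9
```

```bash
python3 -c "
from h import *
go([.4478,-.3478,.045],RS)
p,d=grab_frame('top'); np.savez('top4.npz',p=p,d=d); P=cloud('top',d); h=cv2.cvtColor(p,cv2.COLOR_RGB2HSV)
s=state();Rt=R.from_quat(s['orientation']).as_matrix(); L=(P-s['position'])@Rt
m=(abs(L[...,0])<.09)&(abs(L[...,1])<.09)&(abs(L[...,2])<.02)&(h[...,1]<70)&(h[...,2]>60)
c,nn,e=plane(L[m]); print(m.sum(),c,nn,e,np.percentile(L[m],[1,50,99],axis=0)); print('world n',Rt@nn)
"
```

```text
clock 9.1 pos [ 0.4476 -0.3469  0.0999] shift mm [-0.8842  0.5094 54.8566] turn rad [-0.0029  0.0002  0.0009] width 0.04937028428750183 rows 2.7428293527305128 0.019574413815589064
1909 [0.0378 0.0016 0.0034] [0.0055 0.0024 1.    ] 0.0011007985450787665 [[-0.0491 -0.0688 -0.0071]
 [ 0.0392  0.0004  0.0035]
 [ 0.0738  0.0694  0.0083]]
world n [-0.0015  0.0054 -1.    ]
```

>>> arm_command([
  [[0, 0, 0.7], [0, 0, 0], 0.3],
  [[0, 0, 0.7], [0, 0, 0], 0.3],
  [[0, 0, 0.7], [0, 0, 0], 0.3],
  [[0, 0, 0.5], [0, 0, 0], 0.3],
  [[0, 0, 0.35], [0, 0, 0], 0.3],
])

```text
clock: 9.65
position: [0.4483, -0.3453, 0.0404]
orientation: [0.771, 0.637, -0.001, -0.003]
ft_force: [0.7, 0.2, -2.2]
width: 0.0492
gripper_force: 42.9
```

>>> arm_command([
  [[0, 0, 0.05], [0, 0, 0], 0.3],
  [[0, 0, 0.05], [0, 0, 0], 0.3],
  [[0, 0, 0], [0, 0, 0], 0.3],
])

```text
clock: 9.95
position: [0.4488, -0.3462, 0.04]
orientation: [0.771, 0.636, -0.001, -0.002]
ft_force: [-0.2, 0.5, -3.0]
width: 0.0492
gripper_force: 42.9
```

>>> arm_command([
  [[0, 0, 0.05], [0, 0, 0], 0.3],
  [[0, 0, 0.05], [0, 0, 0], 0.3],
  [[0, 0, 0], [0, 0, 0], 0.3],
])

```text
clock: 10.25
position: [0.4486, -0.3461, 0.0378]
orientation: [0.771, 0.636, -0.001, -0.002]
ft_force: [0.2, -0.5, -1.5]
width: 0.0495
gripper_force: 43.0
```

>>> arm_command([
  [[0, 0, 0.04], [0, 0, 0], 0.3],
  [[0, 0, 0], [0, 0, 0], 0.3],
])

```text
clock: 10.45
position: [0.4486, -0.3461, 0.0375]
orientation: [0.771, 0.636, -0.001, -0.002]
ft_force: [-1.9, 2.4, 5.4]
width: 0.0496
gripper_force: 44.6
```

Contact: the vertical force went from −2.5 to +5.4 N. I'm opening.

>>> arm_command([
  [[0, 0, 0], [0, 0, 0], 0.75],
  [[0, 0, 0], [0, 0, 0], 1],
  [[0, 0, 0], [0, 0, 0], 1],
  [[0, 0, 0], [0, 0, 0], 1],
  [[0, 0, 0], [0, 0, 0], 1],
])

```text
clock: 10.95
position: [0.4485, -0.3461, 0.0369]
orientation: [0.771, 0.636, -0.001, -0.002]
ft_force: [0.6, -0.5, 0.6]
width: 0.0853
gripper_force: 0.0
```

```bash
python3 -c "
from h import *
s=state();print(s['position'],s['width'],s['ft_force'])
p,d=grab_frame('top'); P=cloud('top',d); h=cv2.cvtColor(p,cv2.COLOR_RGB2HSV)
Rt=R.from_quat(s['orientation']).as_matrix(); L=(P-s['position'])@Rt
m=(abs(L[...,0])<.09)&(abs(L[...,1])<.09)&(abs(L[...,2])<.02)&(h[...,1]<70)&(h[...,2]>60)
print(np.percentile(L[m],[1,99],axis=0))
b=(abs(L[...,0])<.05)&(abs(L[...,1])<.05)&(h[...,0]<20)&(h[...,1]>80)&(L[...,2]<-.002)
print('orange',b.sum(),np.percentile(L[b],[1,99],axis=0))
"
```

```text
[ 0.4485 -0.3461  0.0369] 0.08526904233409874 [ 0.5867 -0.5052  0.6156]
[[-0.0097 -0.07   -0.0089]
 [ 0.0723  0.0684  0.0099]]
orange 45 [[ 0.002  -0.0352 -0.1213]
 [ 0.0282  0.033  -0.0092]]
```

>>> arm_command([
  [[0, 0, -0.4], [0, 0, 0], 1],
  [[0, 0, -0.8], [0, 0, 0], 1],
  [[0, 0, -0.9], [0, 0, 0], 1],
  [[0, 0, -0.9], [0, 0, 0], 1],
  [[0, 0, -0.9], [0, 0, 0], 1],
])

```text
clock: 11.5
position: [0.4488, -0.3462, 0.1162]
orientation: [0.771, 0.636, -0.001, -0.002]
ft_force: [-0.9, 0.2, -0.3]
width: 0.0853
gripper_force: 0.0
```

>>> arm_command([
  [[0, 0, -0.9], [0, 0, 0], 1],
  [[0, 0, -0.9], [0, 0, 0], 1],
  [[0, 0, -0.9], [0, 0, 0], 1],
  [[0, 0, -0.9], [0, 0, 0], 1],
  [[0, 0, -0.9], [0, 0, 0], 1],
])

```text
clock: 12.0
position: [0.4491, -0.3463, 0.2062]
orientation: [0.771, 0.636, -0.001, -0.002]
ft_force: [-0.0, 0.3, -0.6]
width: 0.0853
gripper_force: 0.0
```

```bash
python3 - <<'E'
from h import *
print(state()["position"]); T=LT-.067*n
for nm in("top","scene"):
    p,d=grab_frame(nm); np.savez(f"{nm}5.npz",p=p,d=d); P=cloud(nm,d); h=cv2.cvtColor(p,cv2.COLOR_RGB2HSV)
    Q=(P-T)@np.c_[X,Y,n]
    o=(abs(Q[...,0])<.06)&(abs(Q[...,1])<.06)&(Q[...,2]>.02)&(Q[...,2]<.06)&(h[...,0]<22)&(h[...,1]>(130))
    o=blob(o); r,E=rays(nm); w=r[o]@E[:3,:3].T; q=E[:3,3]+w*(((T+.04*n-E[:3,3])@n)/(w@n))[:,None]; q=(q-T)@np.c_[X,Y,n]
    print(nm,"cheese",o.sum(),np.median(Q[o],0),"circle",cv2.minEnclosingCircle((q[:,:2]*1000).astype(np.float32)),np.percentile(q,[2,98],axis=0))
    if nm=="scene":
        k=(abs((P[...,0]-.448))<.1)&(abs(P[...,1]+.346)<.1)&(P[...,2]>.022)&(P[...,2]<.045)&(h[...,1]<80)
        c,nn,e=plane(P[k]); print("lid",k.sum(),c,nn,rect(P[k][:,:2]))
    y,x=np.where(o); a=(slice(170,300),slice(270,400))
    if nm=="top": cv2.imwrite("pics/t5.png",cv2.resize(p[160:380,270:550,::-1],None,fx=2.8,fy=2.7,interpolation=2))
E
```

```text
[ 0.4491 -0.3463  0.2062]
top cheese 325 [-0.0012  0.0005  0.0395] circle ((-1.1713424921035767, 0.6162272095680237), 25.139436721801758) [[-0.0237 -0.0196  0.04  ]
 [ 0.0215  0.0203  0.04  ]]
scene cheese 88 [-0.0054 -0.0033  0.0389] circle ((3.987370252609253, -6.577609062194824), 25.09577751159668) [[-0.0182 -0.028   0.04  ]
 [ 0.0094  0.0166  0.04  ]]
lid 2860 [ 0.4566 -0.3514  0.0325] [0.0008 0.0005 1.    ] (array([ 0.4494, -0.3467]), array([140.5493, 145.5895]), 79.2981185913086)
```

View pics/t5.png

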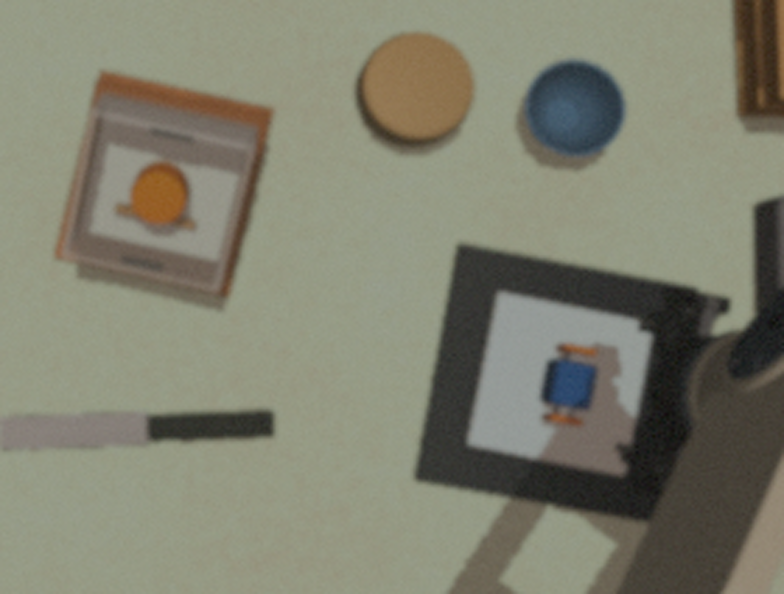

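The top view shows the lid flat on the slate, centred at crop (562,385) with the grip up. The cheese top is at crop (160,195) in the open tub, resting against the bar.

```bash
cat >> h.py <<'E'
T=LT-.067*n; CH=T-.003*X-.0005*Y; RC=frame(Y,-n)
E
python3 -c "
from h import *
s,w=go(CH+.14*n,RC); print(s/.02/20,w/.15,w/.15/11)"
```

```text
clock 12.1 pos [ 0.4503 -0.3473  0.2078] shift mm [375.2449  40.6967  32.0616] turn rad [-0.3364 -0.3429 -1.5206] width 0.0852901126724118 rows 18.76224539613726 10.137593651288247
[0.9381 0.1017 0.0802] [ -2.2429  -2.2863 -10.1376] [-0.2039 -0.2078 -0.9216]
```

>>> arm_command([
  [[0.94, 0.1, 0], [0, 0, 0], 1],
  [[0.94, 0.1, 0], [0, 0, 0], 1],
  [[0.94, 0.1, 0], [0, 0, 0], 1],
  [[0.94, 0.1, 0], [0, 0, 0], 1],
  [[0.94, 0.1, 0], [0, 0, 0], 1],
])

```text
clock: 12.6
position: [0.4765, -0.2551, 0.2043]
orientation: [0.771, 0.636, -0.001, -0.003]
ft_force: [0.1, -0.5, 0.2]
width: 0.0853
gripper_force: 0.0
```

>>> arm_command([
  [[0.94, 0.1, 0], [0, 0, 0], 1],
  [[0.94, 0.1, 0], [0, 0, 0], 1],
  [[0.94, 0.1, 0], [0, 0, 0], 1],
  [[0.94, 0.1, 0], [0, 0, 0], 1],
  [[0.94, 0.1, 0], [0, 0, 0], 1],
])

```text
clock: 13.1
position: [0.5042, -0.1647, 0.2045]
orientation: [0.771, 0.636, -0.001, -0.003]
ft_force: [0.0, -0.0, -0.2]
width: 0.0855
gripper_force: 0.0
```

>>> arm_command([
  [[0.94, 0.1, 0.1], [0, 0, 0], 0.75],
  [[0.94, 0.1, 0.1], [0, 0, 0], 0.75],
  [[0.94, 0.1, 0.1], [0, 0, 0], 0.75],
  [[0.94, 0.1, 0.1], [0, 0, 0], 0.75],
  [[0.94, 0.1, 0.1], [0, 0, 0], 0.75],
])

```text
clock: 13.6
position: [0.5318, -0.0744, 0.1945]
orientation: [0.771, 0.636, -0.001, -0.003]
ft_force: [-0.0, 0.0, -0.2]
width: 0.0642
gripper_force: 0.0
```

>>> arm_command([
  [[0.94, 0.1, 0.1], [0, 0, 0], 0.75],
  [[0.94, 0.1, 0.1], [0, 0, 0], 0.75],
  [[0.94, 0.1, 0.1], [0, 0, 0], 0.75],
  [[0.94, 0.1, 0.1], [0, 0, 0], 0.75],
  [[0.94, 0.1, 0.1], [0, 0, 0], 0.75],
])

```text
clock: 14.1
position: [0.5594, 0.016, 0.1846]
orientation: [0.771, 0.636, -0.001, -0.003]
ft_force: [0.1, -0.0, 0.0]
width: 0.0639
gripper_force: 0.0
```

>>> arm_command([
  [[0, 0, 0], [-0.2, -0.21, -0.92], 0.75],
  [[0, 0, 0], [-0.2, -0.21, -0.92], 0.75],
  [[0, 0, 0], [-0.2, -0.21, -0.92], 0.75],
  [[0, 0, 0], [-0.2, -0.21, -0.92], 0.75],
  [[0, 0, 0], [-0.2, -0.21, -0.92], 0.75],
])

```text
clock: 14.6
position: [0.5594, 0.0154, 0.1847]
orientation: [0.504, 0.857, -0.013, 0.104]
ft_force: [0.1, -0.4, -0.0]
width: 0.0645
gripper_force: 0.0
```

>>> arm_command([
  [[0, 0, 0], [-0.2, -0.21, -0.92], 0.75],
  [[0, 0, 0], [-0.2, -0.21, -0.92], 0.75],
  [[0, 0, 0], [-0.2, -0.21, -0.92], 0.75],
  [[0, 0, 0], [-0.2, -0.21, -0.92], 0.75],
  [[0, 0, 0], [-0.2, -0.21, -0.92], 0.75],
])

```text
clock: 15.1
position: [0.5592, 0.0155, 0.1848]
orientation: [0.173, 0.965, -0.023, 0.196]
ft_force: [-0.1, -0.8, -0.4]
width: 0.064
gripper_force: 0.0
```

```bash
python3 -c "
from h import *
s,w=go(CH+.12*n,RC); print(s/.02,w/.15,state()['qpos'])"
```

```text
clock 15.1 pos [0.5592 0.0155 0.1848] shift mm [ 0.1537 -0.6143 29.5472] turn rad [-0.0344 -0.0364 -0.1339] width 0.0639591255845575 rows 1.4773597126690463 0.8928042694655516
[ 0.0077 -0.0307  1.4774] [-0.2292 -0.2426 -0.8928] [ 0.1208  0.153   2.093  -0.3034  0.5504 -0.8628]
```

>>> arm_command([
  [[0, 0, 0], [-0.23, -0.24, -0.89], 0.75],
  [[0, 0, 0.75], [0, 0, 0], 0.75],
  [[0, 0, 0.75], [0, 0, 0], 0.75],
  [[0, 0, 0.75], [0, 0, 0], 0.75],
  [[0, 0, 0], [0, 0, 0], 0.75],
])

```text
clock: 15.6
position: [0.5771, 0.0109, 0.1423]
orientation: [0.108, 0.971, -0.023, 0.212]
ft_force: [-0.2, 1.1, 0.2]
width: 0.0639
gripper_force: 0.0
```

```bash
python3 -c "
from h import *
s,w=go(CH+.008*n,RC); print(s/.02,w/.15)
p,d=grab_frame('scene'); cv2.imwrite('pics/s6.png',cv2.resize(p[170:330,250:410,::-1],None,fx=3.7,fy=3.7,interpolation=2))"
```

```text
clock 15.6 pos [0.5771 0.0109 0.1423] shift mm [-0.0687 -0.7446 95.2223] turn rad [-0.0018 -0.0042 -0.0065] width 0.0638963487568396 rows 4.761115521126723 0.04304575662785557
[-0.0034 -0.0372  4.7611] [-0.0122 -0.0277 -0.043 ]
```

View pics/s6.png

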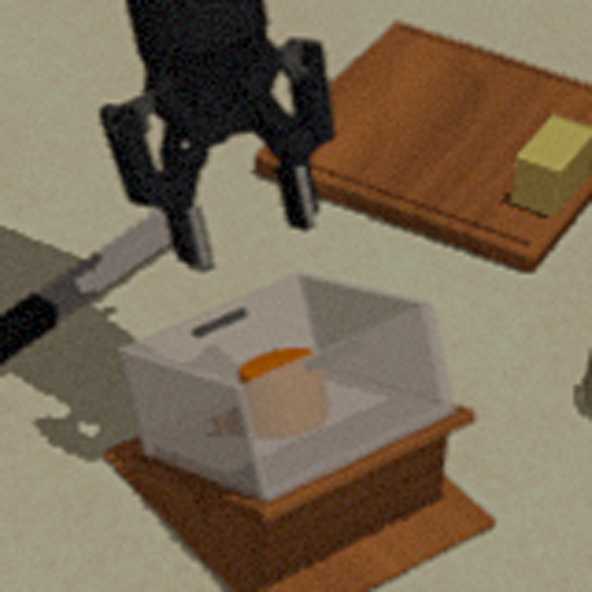

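The crop shows the fingers astride the cheese along tub y, above the rim, with the cheese centred at crop (285,390). I'm going down.

>>> arm_command([
  [[0, -0.04, 0.9], [0, 0, -0.04], 0.75],
  [[0, 0, 0.9], [0, 0, 0], 0.75],
  [[0, 0, 0.9], [0, 0, 0], 0.75],
])

```text
clock: 15.95
position: [0.6005, 0.0056, 0.0958]
orientation: [0.105, 0.971, -0.023, 0.214]
ft_force: [0.9, 0.4, 1.0]
width: 0.0638
gripper_force: 0.0
```

>>> arm_command([
  [[0, 0, 0.6], [0, 0, 0], 0.75],
  [[0, 0, 0.6], [0, 0, 0], 0.75],
  [[0, 0, 0.6], [0, 0, 0], 0.75],
  [[0, 0, 0], [0, 0, 0], 0.75],
])

```text
clock: 16.35
position: [0.6147, 0.0022, 0.062]
orientation: [0.105, 0.971, -0.023, 0.213]
ft_force: [0.6, 0.9, 1.0]
width: 0.0642
gripper_force: 0.0
```

>>> arm_command([
  [[0, 0, 0], [0, 0, 0], 0.4],
  [[0, 0, 0], [0, 0, 0], 0.4],
  [[0, 0, 0], [0, 0, 0], 0.4],
  [[0, 0, 0], [0, 0, 0], 0.4],
], squeeze=25)

```text
clock: 16.75
position: [0.6149, 0.0024, 0.0634]
orientation: [0.105, 0.971, -0.023, 0.214]
ft_force: [-3.0, 0.2, 6.0]
width: 0.0472
gripper_force: 26.3
```

```bash
python3 -c "
from h import *
s,w=go(CH+.008*n,RC); print(state()['ft_force'],state()['gripper_force'])"
```

```text
clock 16.75 pos [0.6149 0.0024 0.0634] shift mm [ 2.3125 -0.5549  7.3209] turn rad [-0.0008 -0.0002 -0.0007] width 0.04715456145858962 rows 0.3660449723383588 0.005049781864325053
[-3.0047  0.1905  5.9822] 26.30028873682022
```

>>> arm_command([
  [[0, 0, -0.3], [0, 0, 0], 0.4],
  [[0, 0, -0.6], [0, 0, 0], 0.4],
  [[0, 0, -0.8], [0, 0, 0], 0.4],
  [[0, 0, -0.8], [0, 0, 0], 0.4],
  [[0, 0, -0.8], [0, 0, 0], 0.4],
])

```text
clock: 17.25
position: [0.5873, 0.0084, 0.1235]
orientation: [0.105, 0.971, -0.023, 0.214]
ft_force: [0.3, -0.9, -0.5]
width: 0.0476
gripper_force: 26.0
```

>>> arm_command([
  [[0, 0, -0.8], [0, 0, 0], 0.4],
  [[0, 0, -0.8], [0, 0, 0], 0.4],
  [[0, 0, -0.8], [0, 0, 0], 0.4],
  [[0, 0, -0.6], [0, 0, 0], 0.4],
  [[0, 0, 0], [0, 0, 0], 0.4],
])

```text
clock: 17.75
position: [0.5635, 0.0139, 0.1789]
orientation: [0.105, 0.971, -0.023, 0.215]
ft_force: [-0.3, -0.2, -0.3]
width: 0.0472
gripper_force: 26.0
```

```bash
python3 - <<'E'
from h import *
z=state(); print(z['ft_force'],z['gripper_force'],z['width'])
Rt=R.from_quat(z['orientation']).as_matrix()
p,d=grab_frame('scene'); P=cloud('scene',d); h=cv2.cvtColor(p,cv2.COLOR_RGB2HSV); L=(P-z['position'])@Rt
m=(abs(L[...,0])<.04)&(abs(L[...,1])<.04)&(abs(L[...,2])<.06)&(h[...,0]<22)&(h[...,1]>100)
print("cheese in tool",m.sum(),np.percentile(L[m],[2,50,98],axis=0))
a=np.radians(78); RB=frame(np.array([np.cos(a),np.sin(a),0]),np.array([0,0,-1.])); w,s=turnfirst([.4746,.3507,.12],RB); print(s/.02)
cv2.imwrite('pics/s7.png',cv2.resize(p[110:310,230:430,::-1],None,fx=3,fy=3,interpolation=2))
E
```

```text
[-0.3301 -0.2059 -0.323 ] 26.014233827590942 0.047232039058146644
cheese in tool 461 [[-0.0234 -0.024  -0.0278]
 [-0.0154 -0.0059 -0.009 ]
 [ 0.0133  0.0339  0.0136]]
pos [0.5635 0.0138 0.178 ] turn units [-0.0044  2.8981 -0.0394] then shift mm [157.0121 311.0936  57.9901]
[ 7.8506 15.5547  2.8995]
```

View pics/s7.png

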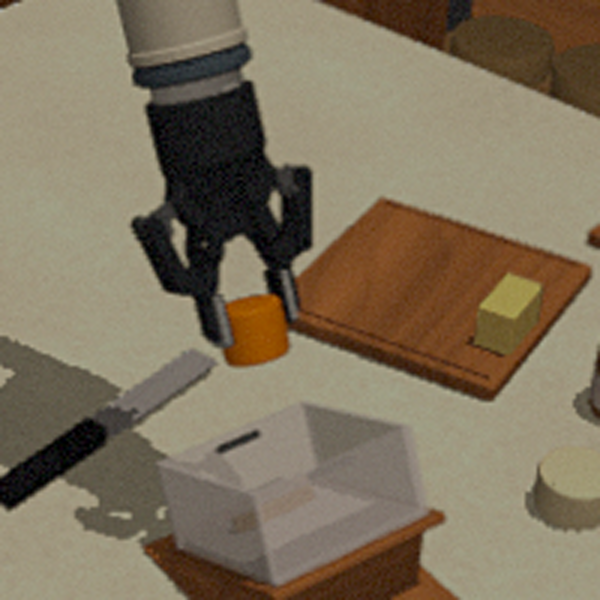

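The crop shows the cheese held upright in the fingers at crop (255,330), clear of the tub. I'm carrying it to the board.

>>> arm_command([
  [[0, 0, 0], [0, 0.73, -0.01], 0.4],
  [[0, 0, 0], [0, 0.73, -0.01], 0.4],
  [[0, 0, 0], [0, 0.73, -0.01], 0.4],
  [[0, 0, 0], [0, 0.71, -0.01], 0.4],
  [[0.3, 0.5, 0], [0, 0, 0], 0.4],
])

```text
clock: 18.3
position: [0.562, 0.0236, 0.1763]
orientation: [0.106, 0.994, -0.001, -0.002]
ft_force: [0.2, -0.4, -0.8]
width: 0.0473
gripper_force: 26.0
```

>>> arm_command([
  [[0.47, 0.94, 0.1], [0, 0, 0], 0.4],
  [[0.47, 0.94, 0.1], [0, 0, 0], 0.4],
  [[0.47, 0.94, 0.1], [0, 0, 0], 0.4],
  [[0.47, 0.94, 0.1], [0, 0, 0], 0.4],
  [[0.47, 0.94, 0.1], [0, 0, 0], 0.4],
])

```text
clock: 18.8
position: [0.5319, 0.1273, 0.166]
orientation: [0.105, 0.995, -0.001, -0.001]
ft_force: [1.1, -0.2, -0.3]
width: 0.047
gripper_force: 26.0
```

>>> arm_command([
  [[0.47, 0.94, 0.1], [0, 0, 0], 0.4],
  [[0.47, 0.94, 0.1], [0, 0, 0], 0.4],
  [[0.47, 0.94, 0.1], [0, 0, 0], 0.4],
  [[0.47, 0.94, 0.1], [0, 0, 0], 0.4],
  [[0.47, 0.94, 0.1], [0, 0, 0], 0.4],
])

```text
clock: 19.3
position: [0.5055, 0.2289, 0.156]
orientation: [0.105, 0.995, -0.001, -0.001]
ft_force: [0.6, 0.0, -0.2]
width: 0.0471
gripper_force: 26.0
```

>>> arm_command([
  [[0.47, 0.94, 0.2], [0, 0, 0], 0.4],
  [[0.47, 0.94, 0.2], [0, 0, 0], 0.4],
  [[0.47, 0.94, 0.2], [0, 0, 0], 0.4],
  [[0.47, 0.94, 0.2], [0, 0, 0], 0.4],
  [[0.47, 0.94, 0.2], [0, 0, 0], 0.4],
])

```text
clock: 19.8
position: [0.479, 0.3305, 0.1359]
orientation: [0.105, 0.995, -0.001, -0.001]
ft_force: [0.3, 0.6, -0.1]
width: 0.0469
gripper_force: 26.0
```

```bash
python3 - <<'E'
from h import *
a=np.radians(78); RB=frame(np.array([np.cos(a),np.sin(a),0]),np.array([0,0,-1.])); s,w=go([.4746,.3507,.04],RB); print(s/.02,w/.15)
E
```

```text
clock 19.8 pos [0.479  0.3305 0.1359] shift mm [ 8.3304 18.9712 95.88  ] turn rad [-0.0015 -0.0013 -0.0001] width 0.04694331504721664 rows 4.794000252075127 0.009954994939961832
[0.4165 0.9486 4.794 ] [-0.01   -0.0085 -0.0009]
```

>>> arm_command([
  [[0.2, 0.47, 0.8], [0, 0, 0], 0.4],
  [[0.2, 0.47, 0.9], [0, 0, 0], 0.4],
  [[0, 0, 0.9], [0, 0, 0], 0.4],
  [[0, 0, 0.9], [0, 0, 0], 0.4],
  [[0, 0, 0.7], [0, 0, 0], 0.4],
])

```text
clock: 20.3
position: [0.4749, 0.3489, 0.0505]
orientation: [0.105, 0.995, -0.001, -0.002]
ft_force: [-0.4, -0.6, -0.6]
width: 0.0473
gripper_force: 26.0
```

>>> arm_command([
  [[0, 0, 0.3], [0, 0, 0], 0.4],
  [[0, 0, 0.15], [0, 0, 0], 0.4],
  [[0, 0, 0], [0, 0, 0], 0.4],
])

```text
clock: 20.6
position: [0.4761, 0.3497, 0.0439]
orientation: [0.105, 0.995, -0.001, -0.001]
ft_force: [0.3, -0.1, -1.0]
width: 0.0476
gripper_force: 26.0
```

```bash
python3 - <<'E'
from h import *
z=state(); print(z['position'],z['ft_force']); Rt=R.from_quat(z['orientation']).as_matrix()
p,d=grab_frame('scene'); P=cloud('scene',d); h=cv2.cvtColor(p,cv2.COLOR_RGB2HSV)
m=(abs(P[...,0]-.4746)<.035)&(abs(P[...,1]-.3507)<.035)&(P[...,2]>.022)&(h[...,0]<14)&(h[...,1]>220)
print(m.sum(),np.percentile(P[m],[2,50,98],axis=0) if m.sum() else '')
E
```

```text
[0.4761 0.3497 0.0439] [ 0.3007 -0.0979 -1.0049]
29 [[0.4674 0.3191 0.032 ]
 [0.4837 0.335  0.0653]
 [0.5061 0.3724 0.2055]]
```

>>> arm_command([
  [[0, 0, 0.15], [0, 0, 0], 0.4],
  [[0, 0, 0.1], [0, 0, 0], 0.4],
  [[0, 0, 0.05], [0, 0, 0], 0.4],
  [[0, 0, 0], [0, 0, 0], 0.4],
])

```text
clock: 21.05
position: [0.476, 0.3497, 0.038]
orientation: [0.105, 0.995, -0.001, -0.001]
ft_force: [0.0, -0.5, -0.2]
width: 0.0474
gripper_force: 26.0
```

>>> arm_command([
  [[0, 0, 0.05], [0, 0, 0], 0.4],
  [[0, 0, 0.05], [0, 0, 0], 0.4],
  [[0, 0, 0], [0, 0, 0], 0.4],
])

```text
clock: 21.35
position: [0.476, 0.3497, 0.0359]
orientation: [0.105, 0.995, -0.001, -0.001]
ft_force: [-0.6, 0.2, 0.3]
width: 0.0471
gripper_force: 26.0
```

>>> arm_command([
  [[0, 0, 0.05], [0, 0, 0], 0.4],
  [[0, 0, 0], [0, 0, 0], 0.4],
])

```text
clock: 21.55
position: [0.476, 0.3497, 0.0349]
orientation: [0.105, 0.995, -0.001, -0.001]
ft_force: [-0.6, 0.3, -0.7]
width: 0.0473
gripper_force: 26.0
```

>>> arm_command([
  [[0, 0, 0.05], [0, 0, 0], 0.4],
  [[0, 0, 0], [0, 0, 0], 0.4],
])

```text
clock: 21.75
position: [0.476, 0.3497, 0.0339]
orientation: [0.105, 0.995, -0.001, -0.001]
ft_force: [0.6, -0.7, -0.4]
width: 0.0474
gripper_force: 26.0
```

>>> arm_command([
  [[0, 0, 0.05], [0, 0, 0], 0.4],
  [[0, 0, 0], [0, 0, 0], 0.4],
])

```text
clock: 21.95
position: [0.4761, 0.3498, 0.0333]
orientation: [0.105, 0.995, -0.0, -0.001]
ft_force: [-0.4, -1.0, 3.5]
width: 0.0475
gripper_force: 26.4
```

>>> arm_command([
  [[0, 0, 0.05], [0, 0, 0], 0.4],
  [[0, 0, 0], [0, 0, 0], 0.4],
])

```text
clock: 22.15
position: [0.4762, 0.3498, 0.0332]
orientation: [0.105, 0.995, -0.0, -0.001]
ft_force: [-4.4, -3.4, 15.3]
width: 0.0473
gripper_force: 27.5
```

Contact at z = 0.0333, as expected. I'm easing off 0.8 mm, opening, and backing up.

>>> arm_command([
  [[0, 0, -0.04], [0, 0, 0], 0.4],
  [[0, 0, 0], [0, 0, 0], 0.65],
  [[0, 0, 0], [0, 0, 0], 0.85],
  [[0, 0, 0], [0, 0, 0], 0.85],
  [[0, 0, 0], [0, 0, 0], 0.85],
])

```text
clock: 22.65
position: [0.476, 0.3497, 0.0327]
orientation: [0.105, 0.995, -0.001, -0.001]
ft_force: [0.0, 0.4, -0.5]
width: 0.0727
gripper_force: 0.0
```

>>> arm_command([
  [[0, 0, -0.4], [0, 0, 0], 0.85],
  [[0, 0, -0.8], [0, 0, 0], 0.85],
  [[0, 0, -0.9], [0, 0, 0], 0.85],
  [[0, 0, -0.9], [0, 0, 0], 0.85],
  [[0, 0, -0.9], [0, 0, 0], 0.85],
])

```text
clock: 23.15
position: [0.4765, 0.35, 0.113]
orientation: [0.105, 0.995, -0.0, -0.001]
ft_force: [0.6, 0.1, -0.1]
width: 0.0725
gripper_force: 0.0
```

>>> arm_command([
  [[0, 0, -0.9], [0, 0, 0], 0.85],
  [[0, 0, -0.9], [0, 0, 0], 0.85],
  [[0, 0, -0.9], [0, 0, 0], 0.85],
  [[0, 0, -0.5], [0, 0, 0], 0.85],
  [[0, 0, 0], [0, 0, 0], 0.85],
])

```text
clock: 23.65
position: [0.4772, 0.3505, 0.1772]
orientation: [0.105, 0.995, 0.001, 0.0]
ft_force: [0.8, -0.6, -0.9]
width: 0.0728
gripper_force: 0.0
```

```bash
python3 - <<'E'
from h import *
z=state(); print(z['clock'],z['position'],z['ft_force'],z['width'])
for n in('scene','top'):
    p,d=grab_frame(n); P=cloud(n,d); h=cv2.cvtColor(p,cv2.COLOR_RGB2HSV)
    m=(abs(P[...,0]-.4746)<.045)&(abs(P[...,1]-.3507)<.045)&(P[...,2]>.045)&(P[...,2]<.07)&(h[...,1]>150)
    if m.sum()>20:
        c,nn,e=plane(P[m&(P[...,2]>.053)]); print(n,m.sum(),"cheese top",c,nn)
    if n=='scene': cv2.imwrite('pics/s8.png',p[:,:,::-1])
E
```

```text
23.65 [0.4772 0.3505 0.1772] [ 0.8464 -0.5582 -0.8832] 0.0728101140629344
scene 199 cheese top [0.4744 0.3453 0.0572] [-0.0191 -0.0378  0.9991]
top 144 cheese top [0.4818 0.3467 0.0567] [-0.0543 -0.0219  0.9983]
```

View pics/s8.png

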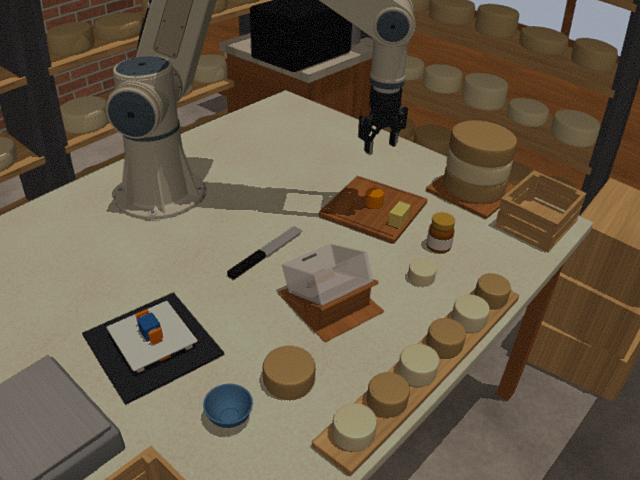

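The lid lies flat, grip up, in the middle of the slate (150,335). The cheese stands on the board at (374,197), with its top at z = 0.057. The other things haven't moved and the arm is clear, so I'm handing in.

```bash
python3 -c "
from rig import *
print(hand_in())"
```

```text
the job is handed in; nothing more can be done
None
```

The lid is flat, grip up, in the middle of the slate; the small orange cheese stands upright in the middle of the board; both were set down gently and let go, no bystander appeared shifted in the last picture, and the job was handed in at about 24 s (no verdict was returned).

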